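# Set the straightedge against the capping bed and its stop

### The job

Get the capping bench ready: take the one white bottle that stands in the lane between the blue straightedge and the long front face of the grey machine bed, and stand it upright on the yellow mat, wholly on it. Then slide the straightedge along the bench, without lifting it, until its long side lies flush along the bed's front face and its end butts against the red stop. Leave the other bottles and the jars standing where they are.

Things in the scene. Friction and masses are not known exactly. Their poses are not given: they have to be found in the camera images.
- straightedge: Loose blue-anodised aluminium straightedge, a plain bar with white graduations and a bare metal stripe on top: 180 mm long (its y), 36 mm wide (its x), 25 mm high, about 450 g. Origin: centre of its underside, z up. Either long side and either end may be used.
- bed: Grey machine bed fixed to the bench: 380 mm long (its y), 140 mm deep (its x), 40 mm high. Origin: on the bench, in the middle of the long front face; the face lies in the plane x = 0, +x goes into the bed, -x points out of the face to the lane and the robot.
- red_stop: Red end stop fixed at one end of the bed's front face (left or right, varies): block 24 mm wide (its y), 50 mm high, standing out 45 mm from the face towards the robot, with a 60 mm arm and black knob over the bed (to 63 mm high). Origin: on the bench, in the plane of the face, middle of its width; axes as the bed's. The straightedge's end butts against its side.
- black_stop: Black end stop fixed at one end of the bed's front face (left or right, varies): block 24 mm wide (its y), 50 mm high, standing out 45 mm from the face towards the robot, with a 60 mm arm and black knob over the bed (to 63 mm high). Origin: on the bench, in the plane of the face, middle of its width; axes as the bed's. Not to be used; it only limits the lane at its other end.
- bottle_blue: White round dropper bottle with blue cap and nozzle: body 48 mm diameter straight up to 90 mm, shoulder to 106 mm, cap 23 mm diameter to 121 mm, pointed nozzle to 140 mm; about 130 g. Origin: centre of its underside, z up. Of the three bottles, one (any) stands in the lane in front of the bed, the others stand off to the left and right.
- bottle_orange: White round dropper bottle with orange cap and nozzle: body 48 mm diameter straight up to 90 mm, shoulder to 106 mm, cap 23 mm diameter to 121 mm, pointed nozzle to 140 mm; about 130 g. Origin: centre of its underside, z up. Of the three bottles, one (any) stands in the lane in front of the bed, the others stand off to the left and right.
- bottle_green: White round dropper bottle with green cap and nozzle: body 48 mm diameter straight up to 90 mm, shoulder to 106 mm, cap 23 mm diameter to 121 mm, pointed nozzle to 140 mm; about 130 g. Origin: centre of its underside, z up. Of the three bottles, one (any) stands in the lane in front of the bed, the others stand off to the left and right.
- mat: Yellow square mat fixed on the bench, 110 x 110 mm, 4 mm thick, to the left or right of the robot. Origin: centre of its underside.
- scale: White bench scale with a steel pan, fixed, 110 x 110 mm, 35 mm high, on the side where the mat is not. Origin: centre of its underside. An obstacle.
- jar_a: Amber jar with a blue lid, 42 mm diameter, 55 mm high, standing on top of the bed towards its back. Origin: centre of its underside. Leave it.
- jar_b: Amber jar with a white lid, 42 mm diameter, 55 mm high, standing on top of the bed towards its back. Origin: centre of its underside. Leave it.
There are look-alikes about, which are no part of the job. Several things have the shape of the straightedge; the one meant has the colours described above.

How it is judged:
By the outcome, as a careful person would: the job done as asked, in the order asked, and still so for the second after the job is handed in, with the robot touching nothing.
It also fails if it takes over 72 s, if anything falls off the work surface, if the arm or the gripper's body presses on something with over 40 N, if the wrist force passes 120 N, or if a joint passes its speed limit or range.

### The arm

A 6-joint arm with a two-finger parallel gripper is mounted at the origin on the work surface. World frame = base frame: x ahead of the robot, y to its left, z up, the work surface at z = 0. Lengths are in m, angles in degrees, forces in N, time in s.
With the tool pointing down it reaches from about 0.4 to 0.825 m from the base axis. Payload 7 kg.
Tool frame: the origin (TCP) lies midway between the tips of the shut fingers; the grasp point (between the pads) lies 19 mm behind it; y points along the fingers, z is the direction in which the jaws open and shut, and the axes are right-handed (so a half turn about y gives the same grasp; the last joint's range is limited). The gripper opens to 88 mm and grips with 3 to 60 N. Pads are 19 mm wide; open, the fingers measure 130 mm over their backs; the gripper's body (78 mm by 193 mm) begins 47 mm behind the grasp point.
Start: joints at [-59.983, 20.546, 0.682, 0, -70.136, -16.507], TCP at [0.158, -0.656, 0.227] pointing down, gripper open.
Joint ranges: [-176.03, 176.03], [-82.01, 121.73], [-58.28, 71.71], [-173.87, 95.51], [-174.79, -0.11], [-173.66, 173.66]. Speed limits (degrees/s): [136.94, 136.94, 172.46, 180, 180, 180].

### API

Orientations are given as [roll, pitch, yaw] about the fixed x, y, z axes, in that order (R = Rz(yaw) Ry(pitch) Rx(roll)).
In Python, from plant import ctrl gives the robot as it stands.
- The arm moves only by the tool step_arm, never from a script. Its argument "rows" is a list that holds one entry, the list of rows, each a list of 7 numbers: the gripper command: -1 is shut, 1 is fully open, values between are in proportion, then the shift along the world's x, y, z in cm, then the turn, a rotation vector about the world's x, y, z in degrees. In form: [[[fingers, tx, ty, tz, rx, ry, rz], ...]]. A call has 1 to 12 rows; each row shifts and turns the commanded pose from where the row before left it; what a row does not reach is not made up. A row lasts 1/8 s, in which the tool goes at most 62.5 mm and 10.7 degrees, less where a joint would pass 70% of its speed; a pose out of reach is approached as far as the arm can. A call is refused whole if a number of a shift passes 6.25 or a number of a turn 10.7, either way. A call with a gripper value outside its range is refused whole. The fingers move at their own pace and stop on an object; the grip force is fixed at half the most. Time passes only in rows, so rows that do not move let the fingers close. It gives the time, the measured TCP pose, the force and the opening at its end, in the units of the state.
- ctrl.get_obs(): the state, without advancing time (a new reading comes with each control period).
- ctrl.snapshot(name): name is "scene" or "top"; returns the picture (384x512x3 uint8, blue, green, red); there is no depth.
- ctrl.camera_params(name): a dict with "vertical_fov" (degrees; the focal length in pixels is half the picture's height over the tangent of half this angle, whatever the lens; pixels are square), "cx", "cy" (the principal point, pixels), "rvec" (rotation vector, rad) and "tvec" (3), from world to camera coordinates, as OpenCV has them. Camera axes: x right, y down, z forward; pixel columns grow to the right and rows downward; lengths in m; the calibration is good to about 2 mm. A picture is of the moment at which its call begins. camera_params takes no time and is no camera call.
- ctrl.close_job(): hands the job in, once; it reports no verdict.
The state is a dict: "clock": time; "joint_pos": joint angles; "qvel": joint speeds; "tau": joint torques, N m; "tool_pos": TCP position; "orientation": TCP orientation; "force": force on the tool from outside, world axes, zero at the start; "moment": the same for the moment, N m; "opening": finger opening in m.
Only numpy, scipy, OpenCV 4.12 (cv2) and the standard library are available. Lean on these libraries where they do the work, as an engineer would, in place of code of your own. Each camera call takes 0.05 s, during which the arm holds its last target. There are 200 camera calls.

## Working session

There is one attempt and no reset: what is moved stays moved. The work goes in short steps, Python scripts to look and compute and a tool call to move; the robot and the scene stay as the last step left them, time stands still between calls to the robot, and variables do not carry over. Pictures are saved under pics/ and viewed, about 8 in all and at most 12, crops included, and the job is handed in when it is done.

Besides the shell and the picture viewer there is one more tool, called after "Emit:" as name([rows], argument=value, ...), one row to a line, values as JSON. step_arm: Moves the arm, as the interface text tells. Its arguments: {"type":"object","properties":{"rows":{"type":"array"}},"required":["rows"]}

```bash
mkdir -p pics; python3 - <<'E'
from plant import ctrl
import cv2
for n in ("scene","top"):
    cv2.imwrite(f"pics/{n}0.png",cv2.resize(ctrl.snapshot(n),(800,600),interpolation=cv2.INTER_CUBIC)); p=ctrl.camera_params(n); print(n,p)
print(ctrl.get_obs())
E
```

```text
scene {'vertical_fov': 52.266915659135286, 'cx': 255.5298712578736, 'cy': 193.7992533412802, 'rvec': array([ 2.02377129,  1.42489689, -0.54668679]), 'tvec': array([-0.2120371 , -0.35952969,  1.49525599])}
top {'vertical_fov': 42.74095790932802, 'cx': 253.82231768153076, 'cy': 181.00301764846287, 'rvec': array([ 2.18966007, -2.16402254,  0.08065749]), 'tvec': array([-0.01117106,  0.57894612,  1.50575257])}
{'clock': 0.1, 'joint_pos': array([-5.99826313e+01,  2.05864211e+01,  6.36536540e-01, -1.63585005e-02,
       -7.01356844e+01, -1.65058162e+01]), 'qvel': array([ 0.0092675 , -0.07556875,  0.19163491,  0.13863079, -0.03993203,
       -0.04777995]), 'tau': array([-1.55753703e-03, -5.84164560e+01,  2.93747234e+01,  7.01548398e+00,
        1.01485665e-02, -5.25106759e-05]), 'tool_pos': array([ 0.15754869, -0.65588718,  0.22571209]), 'orientation': array([-8.99135877e+01,  9.56826260e-03,  1.35059897e+01]), 'force': array([-0.34704531, -0.02970386,  1.07751042]), 'moment': array([-0.00531617, -0.00203213,  0.00304693]), 'opening': 0.0877278649022977}
```

View pics/scene0.png

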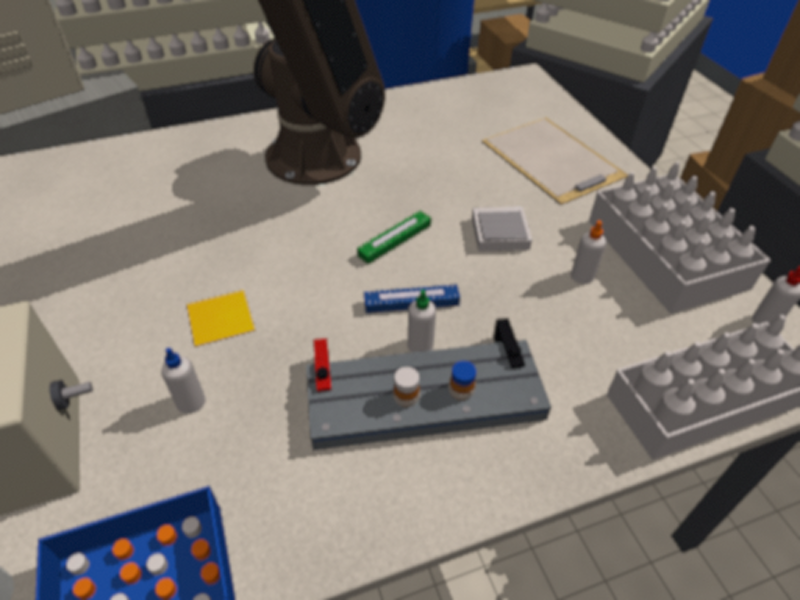

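View pics/top0.png

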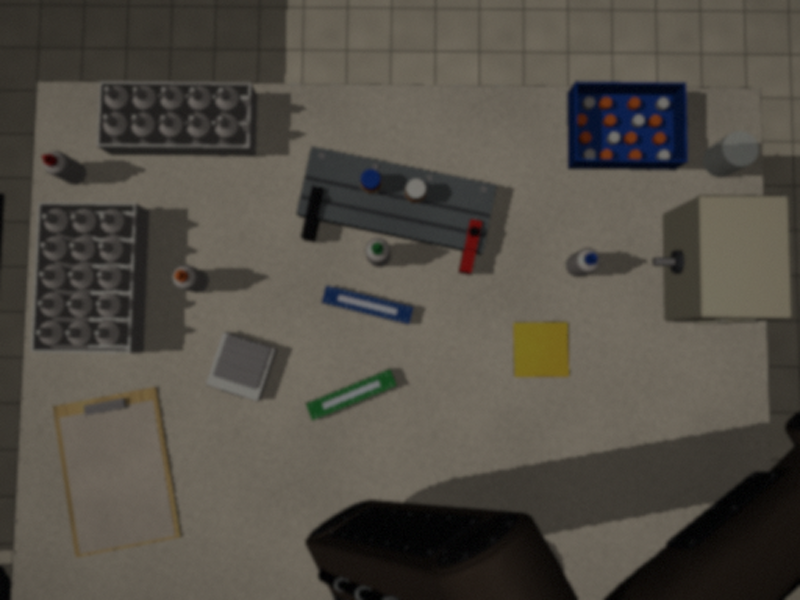

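Bottles: green cap at scene (422,325), top (377,250); blue cap at top (585,262); orange cap at top (183,277); red cap at top (52,160). The green-capped one is in the lane. Bars: the blue one with the metal stripe at top (367,305) fits; the green one at (352,394) is a look-alike. The red stop is at top (471,247), the mat at (541,349). I'll confirm these in an enlarged crop.

```bash
cat > h.py <<'E'
from plant import ctrl
import cv2, numpy as np
def cam(n):
    p=ctrl.camera_params(n); f=192/np.tan(np.radians(p['vertical_fov']/2))
    K=np.array([[f,0,p['cx']],[0,f,p['cy']],[0,0,1]]); R=cv2.Rodrigues(p['rvec'])[0]
    return K,R,np.array(p['tvec']).ravel()
def px2w(n,uv,z):
    K,R,t=cam(n); d=R.T@np.linalg.solve(K,np.array([uv[0],uv[1],1.])); c=-R.T@t
    return c+d*(z-c[2])/d[2]
def w2px(n,X):
    K,R,t=cam(n); q=K@(R@np.asarray(X,float)+t); return q[:2]/q[2]
def crop(n,x0,y0,w,h,s,name):
    im=ctrl.snapshot(n)[y0:y0+h,x0:x0+w]
    cv2.imwrite('pics/'+name,cv2.resize(im,None,fx=s,fy=s,interpolation=cv2.INTER_CUBIC))
def cpx(u,v,x0,y0,s): return (x0+(u+.5)/s-.5, y0+(v+.5)/s-.5)
E
python3 - <<'E'
from h import *
crop("top",180,85,200,165,4,"top1.png")   # y 85..250
crop("scene",110,160,250,150,3.2,"scene1.png")
E
```

```text
(no output)
```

View pics/top1.png

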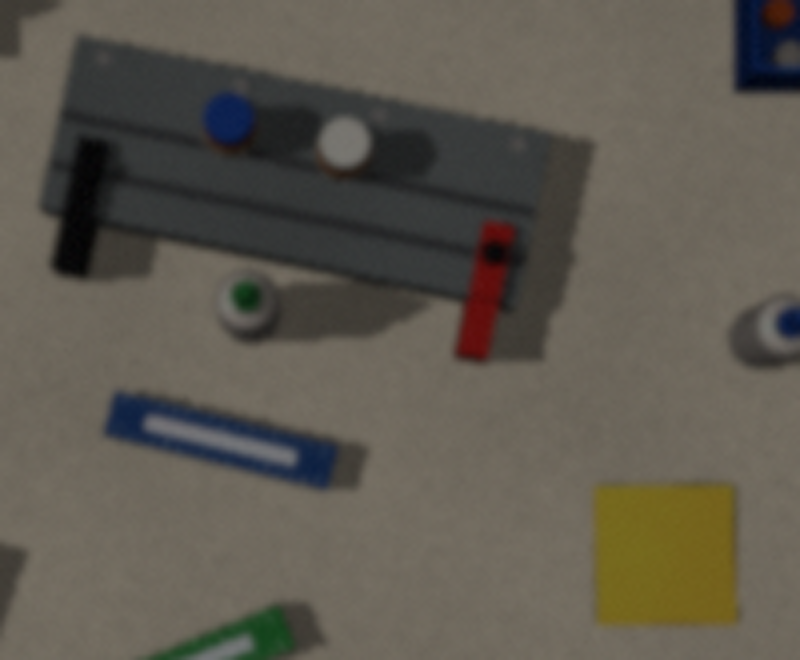

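View pics/scene1.png

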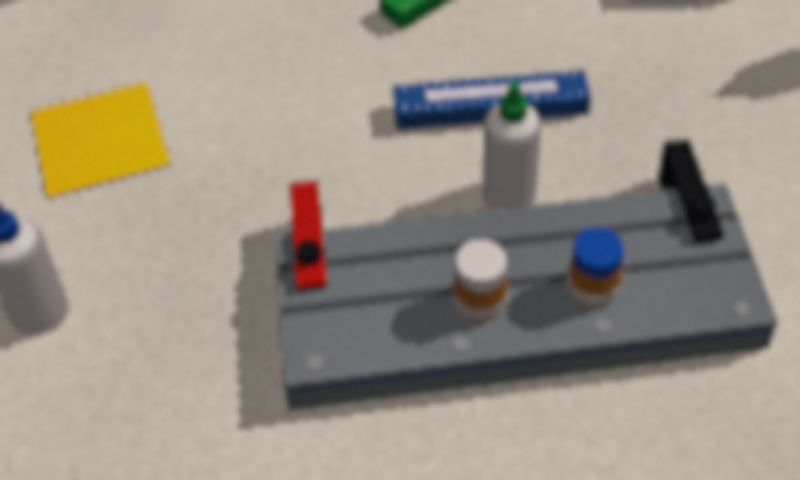

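```bash
python3 - <<'E'
from h import *
np.set_printoptions(precision=4,suppress=True)
P=lambda u,v,z:px2w("top",cpx(u,v,180,85,4),z)
S=lambda u,v,z:px2w("scene",cpx(u,v,110,160,3.2),z)
print("bar"); B=[P(*q,.025) for q in((115,395),(338,444),(330,488),(107,436))]
for b in B: print(b)
print("c",np.mean(B,0),"yaw of length",np.degrees(np.arctan2(*(B[0]-B[1])[[0,1]])),[np.linalg.norm(B[i]-B[(i+1)%4]) for i in range(4)])
L=[S(*q,.025) for q in((394,88),(586,73),(589,98),(398,115))]; print("bar scene",np.mean(L,0),[np.linalg.norm(L[i]-L[(i+1)%4]) for i in range(4)])
F=[P(42,212,.04),P(512,310,.04)];print("bed front",F,np.linalg.norm(F[0]-F[1]),np.degrees(np.arctan2(*(F[0]-F[1])[[0,1]])))
F=[S(722,186,.04),S(278,235,.04)];print("bed front scene",F,np.linalg.norm(F[0]-F[1]),np.degrees(np.arctan2(*(F[0]-F[1])[[0,1]])))
print("red outer",P(457,357,.05),P(486,360,.05)); print("red scene outer", S(317,182,.05),S(291,185,.05))
print("blk",P(54,270,.05),P(84,275,.05))
M=[P(*q,.004) for q in((597,487),(736,485),(738,622),(598,624))];print("mat",np.mean(M,0),M)
print("nozzle",P(246,293,.14), "scene",S(513,86,.14),"cap121 base scene",S(513,112,.112),"scene body bottom",S(510,203,.0))
b=(P(246,293,.14)+S(513,86,.14))/2
for X in [(*b[:2],.0),(*b[:2],.09)]:
  u=(w2px("top",X)+.5-[180,85])*4-.5; print("reproj top crop",u,(w2px("scene",X)-[110,160])*3.2)
c=[P(785,325,.14)]; print("blue bottle",c)
E
```

```text
bar
[0.5699 0.1371 0.025 ]
[ 0.5337 -0.0369  0.025 ]
[ 0.4995 -0.0311  0.025 ]
[0.5378 0.1426 0.025 ]
c [0.5352 0.0529 0.025 ] yaw of length 11.737130479431803 [np.float64(0.1776702191237943), np.float64(0.03469296468909205), np.float64(0.17788244743773393), np.float64(0.032507116935342306)]
bar scene [0.5405 0.055  0.025 ] [np.float64(0.1789862267193135), np.float64(0.03184337978480663), np.float64(0.1749897193388748), np.float64(0.033860206169818205)]
bed front [array([0.7106, 0.1951, 0.04  ]), array([ 0.6381, -0.17  ,  0.04  ])] 0.3722126550576876 11.232827066238428
bed front scene [array([0.7186, 0.1944, 0.04  ]), array([ 0.6434, -0.1704,  0.04  ])] 0.3723936392152974 11.636809481092076
red outer [ 0.6002 -0.127   0.05  ] [ 0.5982 -0.1492  0.05  ]
red scene outer [ 0.6085 -0.1273  0.05  ] [ 0.6044 -0.1485  0.05  ]
blk [0.6639 0.1834 0.05  ] [0.6603 0.1602 0.05  ]
mat [ 0.4514 -0.2957  0.004 ] [array([ 0.5034, -0.2408,  0.004 ]), array([ 0.5063, -0.3498,  0.004 ]), array([ 0.3995, -0.3507,  0.004 ]), array([ 0.3966, -0.2416,  0.004 ])]
nozzle [0.6362 0.0323 0.14  ] scene [0.6389 0.0327 0.14  ] cap121 base scene [0.6415 0.0327 0.112 ] scene body bottom [0.6467 0.032  0.    ]
reproj top crop [251.4486 313.8357] [505.6893 193.9929]
reproj top crop [247.9187 299.7307] [509.0158 125.6742]
blue bottle [array([ 0.6174, -0.3563,  0.14  ])]
```

The top crop confirms it. The green-capped bottle at (246,300) stands between the bed and the blue bar, which has the bare stripe and is centred at (222,440). The red stop is at (475,300), at the lane's right end, and the mat at (667,555). Both cameras agree to about 5 mm: bottle (0.638, 0.033), bed yaw about -11.5°. I'm moving above the bottle now.

Emit:
step_arm([
  [[1, 3.2, 4.6, 0, 0, 0, -2], [1, 3.2, 4.6, 0, 0, 0, -2], [1, 3.2, 4.6, 0, 0, 0, -2], [1, 3.2, 4.6, 0, 0, 0, -2], [1, 3.2, 4.6, 0, 0, 0, -2], [1, 3.2, 4.6, 0, 0, 0, -2], [1, 3.2, 4.6, 0, 0, 0, -2], [1, 3.2, 4.6, 0, 0, 0, -2], [1, 3.2, 4.6, 0, 0, 0, -2], [1, 3.2, 4.6, 0, 0, 0, -2], [1, 3.2, 4.6, 0, 0, 0, -2], [1, 3.2, 4.6, 0, 0, 0, -2]],
])

```text
clock: 1.7
tool_pos: [0.5425, -0.1025, 0.2267]
orientation: [-90.0, -0.0, -10.5]
force: [1.3, -0.9, -0.1]
opening: 0.0874
```

Emit:
step_arm([
  [[1, 2.4, 3.4, -1, 0, 0, -0.25], [1, 2.4, 3.4, -1, 0, 0, -0.25], [1, 2.4, 3.4, -1, 0, 0, -0.25], [1, 2.35, 3.3, -1, 0, 0, -0.25], [1, 0, 0, 0, 0, 0, 0], [1, 0, 0, 0, 0, 0, 0]],
])

```text
clock: 2.45
tool_pos: [0.6369, 0.0307, 0.1862]
orientation: [-90.0, 0.0, -11.5]
force: [-0.1, -0.8, -0.4]
opening: 0.0879
```

```bash
python3 - <<'E'
from h import *
crop("scene",200,110,160,120,5,"scene2.png")
o=ctrl.get_obs(); print(o['tool_pos'],o['orientation'])
E
```

```text
[0.63683711 0.03026172 0.18662398] [-9.00132077e+01  1.14145728e-02 -1.14961913e+01]
```

View pics/scene2.png

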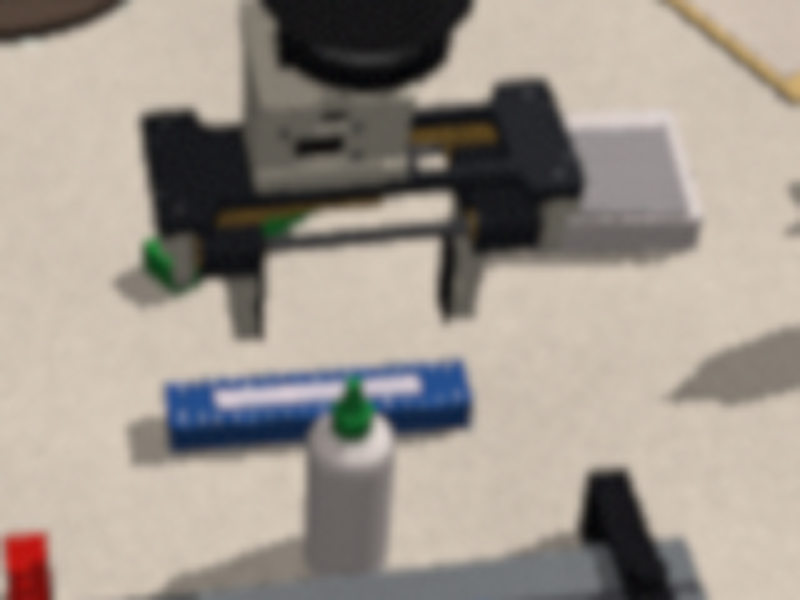

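The tips at (250,335) and (460,315) straddle the nozzle at (352,385), so the jaws are well centred. Descending.

Emit:
step_arm([
  [[1, 0.05, 0.2, -2, 0, 0, 0], [1, 0.05, 0, -2, 0, 0, 0], [1, 0, 0, -2, 0, 0, 0], [1, 0, 0, -2, 0, 0, 0], [1, 0, 0, -1.5, 0, 0, 0], [1, 0, 0, -1, 0, 0, 0], [1, 0, 0, 0, 0, 0, 0]],
])

```text
clock: 3.38
tool_pos: [0.6378, 0.0324, 0.0812]
orientation: [-90.0, 0.0, -11.5]
force: [0.1, -0.9, 0.7]
opening: 0.0877
```

Emit:
step_arm([
  [[0.3, 0, 0, 0, 0, 0, 0], [0.2, 0, 0, 0, 0, 0, 0], [0.15, 0, 0, 0, 0, 0, 0], [0.1, 0, 0, 0, 0, 0, 0], [0, 0, 0, 0, 0, 0, 0], [-0.5, 0, 0, 0, 0, 0, 0], [-1, 0, 0, 0, 0, 0, 0], [-1, 0, 0, 0, 0, 0, 0], [-1, 0, 0, 0, 0, 0, 0]],
])

```text
clock: 4.5
tool_pos: [0.6383, 0.0328, 0.0817]
orientation: [-90.0, -0.0, -11.5]
force: [-0.2, 0.8, 1.6]
opening: 0.0467
```

Emit:
step_arm([
  [[-1, 0, 0, 0.5, 0, 0, 0], [-1, 0, 0, 1.5, 0, 0, 0], [-1, 0, 0, 2, 0, 0, 0], [-1, 0, 0, 2, 0, 0, 0], [-1, 0, 0, 2, 0, 0, 0], [-1, -0.7, -1.2, 0, 0, 0, 0], [-1, -1.3, -2.4, 0, 0, 0, 0], [-1, -1.7, -3, 0, 0, 0, 0], [-1, -1.7, -3, 0, 0, 0, 0], [-1, -1.7, -3, 0, 0, 0, 0], [-1, -1.7, -3, 0, 0, 0, 0], [-1, -1.7, -3, 0, 0, 0, 0]],
])

```text
clock: 6.0
tool_pos: [0.5306, -0.1554, 0.1608]
orientation: [-90.0, 0.1, -11.5]
force: [0.1, -1.2, -1.3]
opening: 0.0471
```

Emit:
step_arm([
  [[-1, -1.7, -3, 0, 0, 0, 0], [-1, -1.7, -3, 0, 0, 0, 0], [-1, -1.7, -3, 0, 0, 0, 0], [-1, -1.5, -2.7, 0, 0, 0, 0], [-1, -0.9, -1.6, 0, 0, 0, 0], [-1, -0.4, -0.9, 0, 0, 0, 0], [-1, 0, 0, -2, 0, 0, 0], [-1, 0, 0, -1.5, 0, 0, 0], [-1, 0, 0, 0, 0, 0, 0], [-1, 0, 0, 0, 0, 0, 0]],
])

```text
clock: 7.25
tool_pos: [0.4546, -0.2952, 0.1269]
orientation: [-90.0, -0.0, -11.4]
force: [-0.9, 0.5, -0.4]
opening: 0.0473
```

```bash
python3 - <<'E'
from h import *
o=ctrl.get_obs(); print(o['tool_pos'],o['force'],o['opening'])
crop("scene",90,130,160,120,5,"scene3.png")
E
```

```text
[ 0.45458318 -0.29523056  0.12685387] [-0.87877928  0.46673671 -0.43414562] 0.047251023885989195
```

View pics/scene3.png

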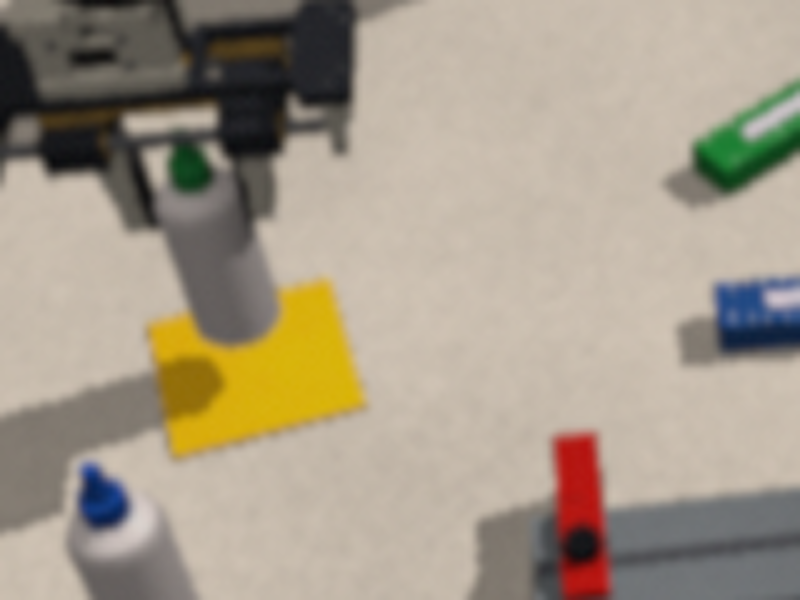

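The bottle hangs upright over the mat, with its base at (237,330) and the mat centred near (257,365). It still has about 41 mm to go down.

Emit:
step_arm([
  [[-1, 0, 0, -1.5, 0, 0, 0], [-1, 0, 0, -1.5, 0, 0, 0], [-1, 0, 0, -0.7, 0, 0, 0], [-1, 0, 0, -0.2, 0, 0, 0], [-1, 0, 0, -0.1, 0, 0, 0], [-1, 0, 0, -0.1, 0, 0, 0], [-1, 0, 0, 0, 0, 0, 0]],
])

```text
clock: 8.18
tool_pos: [0.4543, -0.2953, 0.0858]
orientation: [-90.0, -0.0, -11.5]
force: [0.4, 0.3, -1.8]
opening: 0.0464
```

Emit:
step_arm([
  [[-1, 0, 0, -0.1, 0, 0, 0], [-1, 0, 0, 0, 0, 0, 0]],
])

```text
clock: 8.43
tool_pos: [0.4549, -0.2955, 0.0856]
orientation: [-90.0, -0.1, -11.5]
force: [-1.1, 2.0, 5.3]
opening: 0.0469
```

Contact: Fz went from -1.8 to +5.3 N. Releasing gently, then going up.

Emit:
step_arm([
  [[0, 0, 0, 0, 0, 0, 0], [0.2, 0, 0, 0, 0, 0, 0], [0.4, 0, 0, 0, 0, 0, 0], [0.7, 0, 0, 0, 0, 0, 0], [1, 0, 0, 0, 0, 0, 0], [1, 0, 0, 0.5, 0, 0, 0], [1, 0, 0, 1.5, 0, 0, 0], [1, 0, 0, 3, 0, 0, 0], [1, 0, 0, 3.5, 0, 0, 0], [1, 0, 0, 3.5, 0, 0, 0], [1, 0, 0, 0, 0, 0, 0]],
])

```text
clock: 9.8
tool_pos: [0.4559, -0.296, 0.2089]
orientation: [-90.1, -0.4, -11.5]
force: [-0.3, 0.3, -0.1]
opening: 0.0877
```

Emit:
step_arm([
  [[1, 0.3, 4, 0, 0, 0, 0], [1, 0.3, 4.5, 0, 0, 0, 0], [1, 0.3, 4.5, 0, 0, 0, 0], [1, 0.4, 4.5, 0, 0, 0, 0], [1, 0.4, 4.5, -1, 0, 0, 0], [1, 0.4, 4.5, -2, 0, 0, 0], [1, 0.4, 4.5, -3, 0, 0, 0], [1, 0.4, 4, -3, 0, 0, 0], [1, 0, 1.1, -3, 0, 0, 0], [1, 0, 0, -3, 0, 0, 0], [1, 0, 0, 0, 0, 0, 0], [1, 0, 0, 0, 0, 0, 0]],
])

```text
clock: 11.3
tool_pos: [0.4837, 0.0658, 0.0556]
orientation: [-90.0, -0.0, -11.5]
force: [0.4, 0.0, 0.8]
opening: 0.0876
```

```bash
python3 - <<'E'
from h import *
o=ctrl.get_obs(); print(o['tool_pos'],o['force'],o['opening'])
a=ctrl.snapshot("scene")[130:280,90:350]; b=ctrl.snapshot("top")[105:265,150:400]
r=lambda i,h:cv2.resize(i,(500,h),interpolation=cv2.INTER_CUBIC)
cv2.imwrite("pics/both4.png",np.vstack([r(a,288),r(b,310)]))
E
```

```text
[0.48373274 0.06576763 0.05555402] [0.35215992 0.04559559 0.80063826] 0.08762325045906648
```

View pics/both4.png

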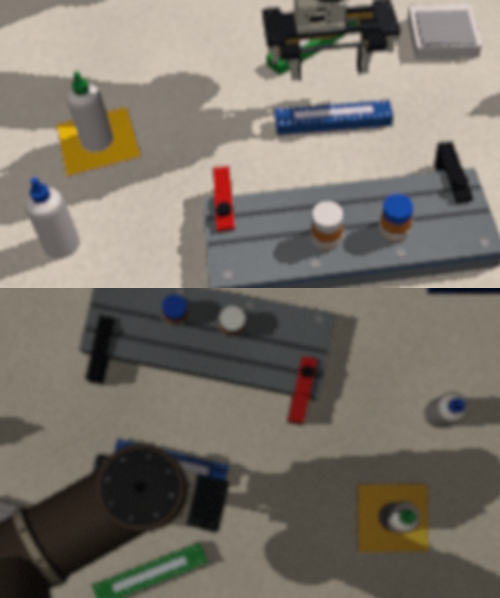

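The green bottle stands on the mat at top panel (400,517). The fingers are behind the bar. Lowering, then pushing along the bed normal (0.98, -0.20).

Emit:
step_arm([
  [[1, 0, 0, -2, 0, 0, 0], [1, 0, 0, -1.5, 0, 0, 0], [1, 0, 0, -0.8, 0, 0, 0], [1, 0, 0, 0, 0, 0, 0], [1, 0.98, -0.2, 0, 0, 0, 0], [1, 0.98, -0.2, 0, 0, 0, 0], [1, 0.5, -0.1, 0, 0, 0, 0], [1, 0.5, -0.1, 0, 0, 0, 0], [1, 0.5, -0.1, 0, 0, 0, 0], [1, 0.5, -0.1, 0, 0, 0, 0]],
])

```text
clock: 12.65
tool_pos: [0.5218, 0.0572, 0.0114]
orientation: [-90.1, 0.1, -11.5]
force: [-4.5, 1.2, 4.2]
opening: 0.0878
```

Emit:
step_arm([
  [[1, 0.78, -0.16, 0, 0, 0, 0], [1, 0.78, -0.16, 0, 0, 0, 0], [1, 0.78, -0.16, 0, 0, 0, 0], [1, 0.78, -0.16, 0, 0, 0, 0], [1, 0.78, -0.16, 0, 0, 0, 0], [1, 0.78, -0.16, 0, 0, 0, 0], [1, 0.78, -0.16, 0, 0, 0, 0], [1, 0.78, -0.16, 0, 0, 0, 0], [1, 0.78, -0.16, 0, 0, 0, 0], [1, 0.78, -0.16, 0, 0, 0, 0], [1, 0.49, -0.1, 0, 0, 0, 0], [1, 0.49, -0.1, 0, 0, 0, 0]],
])

```text
clock: 14.15
tool_pos: [0.6108, 0.0396, 0.0116]
orientation: [-90.0, 0.0, -11.5]
force: [-3.2, 1.4, -0.3]
opening: 0.0873
```

Emit:
step_arm([
  [[1, 0.29, -0.06, 0, 0, 0, 0], [1, 0.29, -0.06, 0, 0, 0, 0], [1, 0.29, -0.06, 0, 0, 0, 0], [1, 0.29, -0.06, 0, 0, 0, 0], [1, 0.29, -0.06, 0, 0, 0, 0]],
])

```text
clock: 14.78
tool_pos: [0.6252, 0.0367, 0.0116]
orientation: [-90.0, 0.0, -11.5]
force: [-2.0, 0.8, -1.0]
opening: 0.0876
```

Emit:
step_arm([
  [[1, 0.2, -0.04, 0, 0, 0, 0], [1, 0.2, -0.04, 0, 0, 0, 0], [1, 0.2, -0.04, 0, 0, 0, 0]],
])

```text
clock: 15.15
tool_pos: [0.6312, 0.0355, 0.0116]
orientation: [-90.0, 0.0, -11.5]
force: [-2.8, 1.1, -0.7]
opening: 0.0874
```

Emit:
step_arm([
  [[1, 0.15, -0.03, 0, 0, 0, 0], [1, 0.15, -0.03, 0, 0, 0, 0], [1, 0.1, -0.02, 0, 0, 0, 0]],
])

```text
clock: 15.52
tool_pos: [0.6342, 0.0348, 0.0116]
orientation: [-90.0, 0.1, -11.5]
force: [-8.5, 3.5, 4.9]
opening: 0.0879
```

Emit:
step_arm([
  [[1, 0.1, -0.02, 0, 0, 0, 0], [1, 0.1, -0.02, 0, 0, 0, 0]],
])

```text
clock: 15.78
tool_pos: [0.6343, 0.0346, 0.0115]
orientation: [-90.1, 0.3, -11.4]
force: [-16.2, 6.9, 10.6]
opening: 0.088
```

Emit:
step_arm([
  [[1, 0.1, -0.02, 0, 0, 0, 0], [1, 0.1, -0.02, 0, 0, 0, 0]],
])

```text
clock: 16.02
tool_pos: [0.6343, 0.0346, 0.0115]
orientation: [-90.1, 0.4, -11.4]
force: [-23.4, 10.9, 16.9]
opening: 0.0874
```

The bar reached the bed face with TCP n = 0.615, as predicted. Next: back off, rise, turn the jaws 90° and look at the bar.

Emit:
step_arm([
  [[1, -1.5, 0.3, 0, 0, 0, 0], [1, -2, 0.4, 0, 0, 0, 0], [1, -1, 0.2, 3, 0, 0, 10], [1, -1, 0.2, 4, 0, 0, 10], [1, -1, 0.2, 4, 0, 0, 10], [1, 0, 2, 2, 0, 0, 10], [1, 0, 2, 0, 0, 0, 10], [1, 0, 2, 0, 0, 0, 10], [1, 0, 2, 0, 0, 0, 10], [1, 0, 2, 0, 0, 0, 10], [1, 0, 2, 0, 0, 0, 10], [1, 0, 0, 0, 0, 0, 0]],
])

```text
clock: 17.52
tool_pos: [0.5748, 0.1682, 0.142]
orientation: [-90.1, -0.1, 78.6]
force: [-0.0, 0.1, -0.2]
opening: 0.0878
```

```bash
python3 - <<'E'
from h import *
o=ctrl.get_obs(); print(o['tool_pos'],o['orientation'],o['force'],o['joint_pos'])
a=ctrl.snapshot("scene")[175:265,190:350]; b=ctrl.snapshot("top")[110:200,180:340]
r=lambda i:cv2.resize(i,None,fx=3.2,fy=3.2,interpolation=cv2.INTER_CUBIC)
cv2.imwrite("pics/both5.png",np.vstack([r(a),r(b)]))
E
```

```text
[0.5748049  0.16817807 0.14196204] [-9.01083443e+01 -6.82051530e-02  7.86131307e+01] [-0.04584098  0.07917433 -0.17934964] [ 3.50076842e+01  1.72344725e+01 -1.59125528e+01  3.75710315e-02
 -5.67288687e+01 -4.64151956e+01]
```

View pics/both5.png

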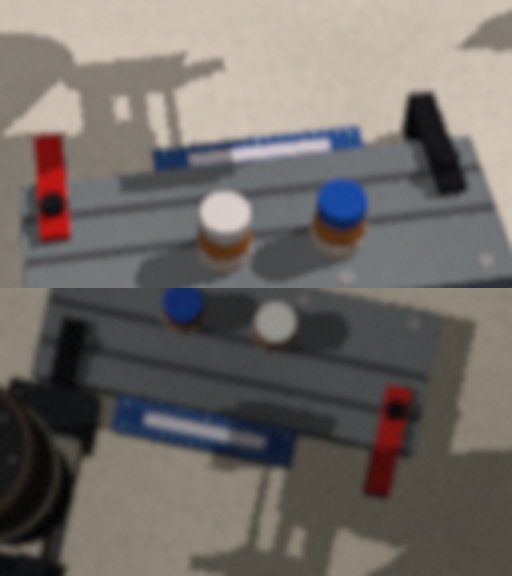

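```bash
python3 - <<'E'
from h import *
n=np.array([.980,-.199]);t=np.array([.199,.980])
T=lambda u,v,z:px2w("top",cpx(u,v-288,180,110,3.2),z)[:2]
S=lambda u,v,z:px2w("scene",cpx(u,v,190,175,3.2),z)[:2]
for k,p in dict(barL=T(113,428,.025),barR=T(293,466,.025),blk_out=T(80,385,.05),red_outL=T(366,492,.05),s_barL=S(358,128,.025),s_barR=S(154,152,.025),s_red=S(62,136,.05),s_blk=S(408,97,.05)).items(): print(k,p,"n,t",p@n,p@t)
E
```

```text
barL [0.6641338  0.11824549] n,t 0.6273202739299606 0.24804320229869314
barR [ 0.62875101 -0.05805565] n,t 0.6277290597589452 0.06822691558230802
blk_out [0.7021283  0.14864814] n,t 0.6585047501959076 0.2853987067371565
red_outL [ 0.60165567 -0.1274711 ] n,t 0.6149893023786127 -0.005192200860424363
s_barL [0.66729226 0.1194491 ] n,t 0.6301760403328022 0.24985128159620268
s_barR [ 0.63345843 -0.05473725] n,t 0.6316819750093553 0.07241572321982628
s_red [ 0.61084509 -0.12706957] n,t 0.623915030592807 -0.0029700088005354583
s_blk [0.66826659 0.16336673] n,t 0.6223912747478785 0.29308444439695513
```

The bar is flush-parallel: its outer edge is at n = 0.627 at both ends. Its left end is at t≈0.250 and the black stop's side at t≈0.289, so one open finger fits in between. The remaining slide is about 74 mm.

Emit:
step_arm([
  [[1, 2.5, -1, 0, 0, 0, 0], [1, 2.5, -1, 0, 0, 0, 0], [1, 0.5, -0.1, 0, 0, 0, 0], [1, 0, 0, -2.5, 0, 0, 0], [1, 0, 0, -2.5, 0, 0, 0], [1, 0, 0, -2, 0, 0, 0], [1, 0, 0, -1, 0, 0, 0], [1, 0, 0, 0, 0, 0, 0]],
])

```text
clock: 18.62
tool_pos: [0.6287, 0.1456, 0.0612]
orientation: [-90.0, 0.0, 78.5]
force: [0.1, -0.8, 0.9]
opening: 0.0879
```

```bash
python3 - <<'E'
from h import *
o=ctrl.get_obs(); print(o['tool_pos'],o['orientation'],o['force'])
crop("scene",270,150,100,90,6,"s6.png")
E
```

```text
[0.62866424 0.14558513 0.06122123] [-8.99585334e+01  3.94841977e-02  7.84659432e+01] [ 0.0717897  -0.76055519  0.85823087]
```

View pics/s6.png

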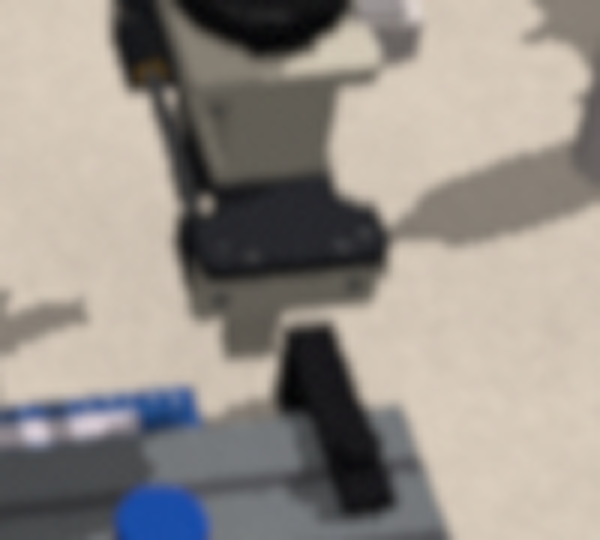

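The finger at (225–280) hangs between the bar's end at 197 and the stop's side at 282. Lowering.

Emit:
step_arm([
  [[1, 0, 0, -1.5, 0, 0, 0], [1, 0, 0, -1.5, 0, 0, 0], [1, 0, 0, -1, 0, 0, 0], [1, 0, 0, -0.8, 0, 0, 0], [1, 0, 0, 0, 0, 0, 0]],
])

```text
clock: 19.3
tool_pos: [0.6286, 0.1457, 0.0126]
orientation: [-89.9, 0.1, 78.5]
force: [-0.3, -1.0, 0.2]
opening: 0.0879
```

Emit:
step_arm([
  [[1, -0.08, -0.39, 0, 0, 0, 0], [1, -0.08, -0.39, 0, 0, 0, 0], [1, -0.08, -0.39, 0, 0, 0, 0], [1, -0.1, -0.49, 0, 0, 0, 0], [1, -0.1, -0.49, 0, 0, 0, 0], [1, -0.1, -0.49, 0, 0, 0, 0]],
])

```text
clock: 20.05
tool_pos: [0.6241, 0.1196, 0.014]
orientation: [-90.1, -0.0, 78.5]
force: [1.1, 4.7, 1.9]
opening: 0.0876
```

Emit:
step_arm([
  [[1, -0.1, -0.49, 0, 0, 0, 0], [1, -0.1, -0.49, 0, 0, 0, 0], [1, -0.1, -0.49, 0, 0, 0, 0], [1, -0.1, -0.49, 0, 0, 0, 0], [1, -0.1, -0.49, 0, 0, 0, 0], [1, -0.1, -0.49, 0, 0, 0, 0], [1, -0.1, -0.49, 0, 0, 0, 0], [1, -0.1, -0.49, 0, 0, 0, 0], [1, -0.06, -0.29, 0, 0, 0, 0]],
])

```text
clock: 21.18
tool_pos: [0.6155, 0.0773, 0.0139]
orientation: [-90.1, -0.0, 78.5]
force: [0.9, 5.7, 4.7]
opening: 0.0875
```

Emit:
step_arm([
  [[1, -0.04, -0.2, 0, 0, 0, 0], [1, -0.04, -0.2, 0, 0, 0, 0]],
])

```text
clock: 21.42
tool_pos: [0.6148, 0.0735, 0.0139]
orientation: [-90.1, -0.0, 78.5]
force: [0.9, 5.6, 3.9]
opening: 0.0878
```

Emit:
step_arm([
  [[1, -0.04, -0.2, 0, 0, 0, 0], [1, -0.02, -0.1, 0, 0, 0, 0]],
])

```text
clock: 21.68
tool_pos: [0.6141, 0.0705, 0.0139]
orientation: [-90.1, -0.0, 78.5]
force: [0.7, 5.6, 4.5]
opening: 0.0877
```

Emit:
step_arm([
  [[1, -0.02, -0.1, 0, 0, 0, 0], [1, -0.02, -0.1, 0, 0, 0, 0]],
])

```text
clock: 21.92
tool_pos: [0.6138, 0.0685, 0.0139]
orientation: [-90.1, -0.0, 78.5]
force: [1.2, 5.6, 5.1]
opening: 0.0875
```

Emit:
step_arm([
  [[1, -0.02, -0.1, 0, 0, 0, 0], [1, -0.02, -0.1, 0, 0, 0, 0]],
])

```text
clock: 22.18
tool_pos: [0.6134, 0.0666, 0.0139]
orientation: [-90.1, -0.0, 78.5]
force: [1.1, 4.9, 4.5]
opening: 0.0877
```

Emit:
step_arm([
  [[1, -0.02, -0.1, 0, 0, 0, 0], [1, -0.02, -0.1, 0, 0, 0, 0]],
])

```text
clock: 22.42
tool_pos: [0.6135, 0.0662, 0.0139]
orientation: [-90.1, -0.1, 78.6]
force: [-0.3, 16.2, 2.6]
opening: 0.0877
```

Butted against the stop: 16 N, at the predicted place. Next: retreat and turn back for a final flush press on the long side.

Emit:
step_arm([
  [[1, 0.1, 0.49, 0, 0, 0, 0], [1, 0.1, 0.49, 0, 0, 0, 0], [1, 0, 0, 3, 0, 0, 0], [1, 0, 0, 4, 0, 0, 0], [1, -1, 0, 3, 0, 0, -10], [1, -1, -1, 0, 0, 0, -10], [1, -1, -2, 0, 0, 0, -10], [1, -1, -2, 0, 0, 0, -10], [1, -1, -2, 0, 0, 0, -10], [1, -1, -2, 0, 0, 0, -10], [1, 0, -1, 0, 0, 0, -10], [1, 0, 0, 0, 0, 0, -10]],
])

```text
clock: 23.92
tool_pos: [0.5533, -0.0272, 0.113]
orientation: [-90.0, 0.1, -1.9]
force: [-0.3, -0.3, 1.0]
opening: 0.088
```

Emit:
step_arm([
  [[1, 0, 0, 0, 0, 0, -10], [1, 0, 0, 0, 0, 0, 0]],
])

```text
clock: 24.18
tool_pos: [0.5537, -0.0264, 0.113]
orientation: [-90.1, 0.1, -11.5]
force: [-0.4, -0.2, 0.3]
opening: 0.0877
```

```bash
python3 - <<'E'
from h import *
o=ctrl.get_obs(); print(o['tool_pos'],o['orientation'],o['force'])
crop("scene",180,180,160,110,5,"s7.png")
E
```

```text
[ 0.55366339 -0.02638818  0.11303793] [-90.053815     0.09287594 -11.46829981] [-0.35721833 -0.19023181  0.2503918 ]
```

View pics/s7.png

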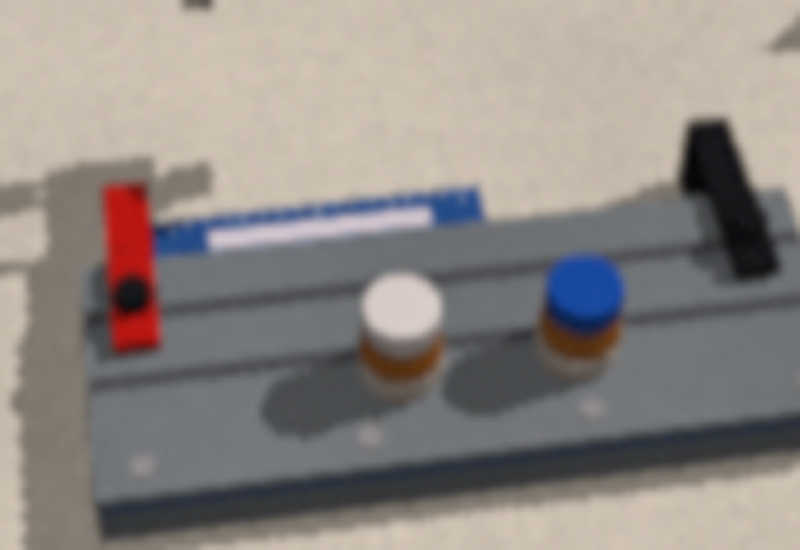

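The bar's end meets the red stop at (155,240). It already looks flush, so one confirming press.

Emit:
step_arm([
  [[1, 0, 0, -4, 0, 0, 0], [1, 0, 0, -4, 0, 0, 0], [1, 0, 0, -2.1, 0, 0, 0], [1, 0.98, -0.2, 0, 0, 0, 0], [1, 1.47, -0.3, 0, 0, 0, 0], [1, 1.47, -0.3, 0, 0, 0, 0], [1, 1.18, -0.24, 0, 0, 0, 0], [1, 0.6, -0.12, 0, 0, 0, 0], [1, 0.3, -0.06, 0, 0, 0, 0], [1, 0.2, -0.04, 0, 0, 0, 0], [1, 0.2, -0.04, 0, 0, 0, 0]],
])

```text
clock: 25.6
tool_pos: [0.6183, -0.0388, 0.0126]
orientation: [-90.0, 0.0, -11.5]
force: [-1.3, -1.0, 0.8]
opening: 0.0876
```

Emit:
step_arm([
  [[1, 0.15, -0.03, 0, 0, 0, 0], [1, 0.1, -0.02, 0, 0, 0, 0]],
])

```text
clock: 25.85
tool_pos: [0.6194, -0.0391, 0.0124]
orientation: [-90.0, 0.2, -11.5]
force: [-7.6, 3.3, 5.8]
opening: 0.0876
```

Emit:
step_arm([
  [[1, 0.1, -0.02, 0, 0, 0, 0], [1, 0.1, -0.02, 0, 0, 0, 0]],
])

```text
clock: 26.1
tool_pos: [0.6195, -0.0392, 0.0123]
orientation: [-90.1, 0.3, -11.5]
force: [-13.5, 7.4, 12.4]
opening: 0.0877
```

Contact is again at n = 0.615, so the bar is flush. Retreating straight back and up for the final look.

Emit:
step_arm([
  [[1, -0.5, 0.1, 0, 0, 0, 0], [1, -1.5, 0.3, 0, 0, 0, 0], [1, -2, 0.4, 0, 0, 0, 0], [1, -2, 0.4, 2, 0, 0, 0], [1, -2, 1, 5, 0, 0, 0], [1, -2, 2, 5, 0, 0, 0], [1, -2, 3, 5, 0, 0, 0], [1, -1, 3, 3, 0, 0, 0], [1, 0, 3, 0, 0, 0, 0], [1, 0, 3, 0, 0, 0, 0], [1, 0, 0, 0, 0, 0, 0]],
])

```text
clock: 27.48
tool_pos: [0.4924, 0.1236, 0.2125]
orientation: [-90.0, -0.0, -11.4]
force: [-0.3, -0.7, 0.2]
opening: 0.0879
```

```bash
python3 - <<'E'
from h import *
o=ctrl.get_obs(); print(o['clock'],o['tool_pos'],o['force'])
a=ctrl.snapshot("scene")[130:280,90:350]; b=ctrl.snapshot("top")[105:225,190:400]
r=lambda i:cv2.resize(i,(520,int(i.shape[0]*520/i.shape[1])),interpolation=cv2.INTER_CUBIC)
im=np.vstack([r(a),r(b)]); print(im.shape,r(a).shape); cv2.imwrite("pics/both8.png",im)
E
```

```text
27.475 [0.49241748 0.12364221 0.21251583] [-0.25687762 -0.74084253  0.15363125]
(597, 520, 3) (300, 520, 3)
```

View pics/both8.png

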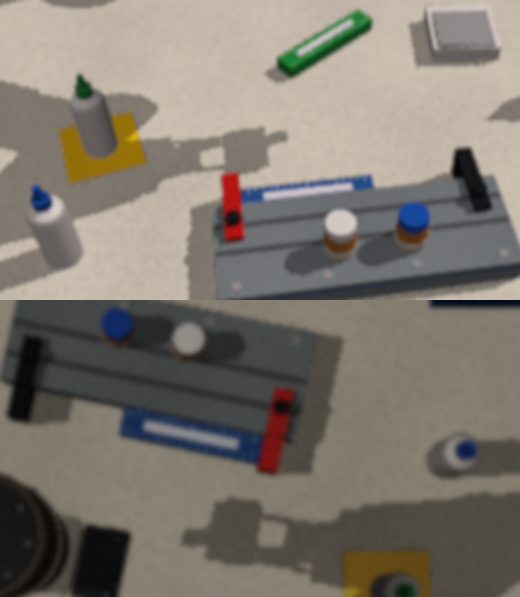

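The bar lies along the face with its right end at the red stop, top panel (262,450). The bottle's base at scene (102,145) is at the mat's centre (103,147). Everything else is still standing. Handing in.

```bash
python3 -c "
from plant import ctrl
print(ctrl.close_job())"
```

```text
the job is handed in; nothing more can be done
None
```

The capping bench is set up as asked, and I handed the job in at about 27.6 s of the 72 s allowed. The hand-in gives no verdict, so what follows rests on my own checks.

- **Bottle:** The bottle in the lane was the green-capped one. I set it down on the yellow mat. In the last picture it stands upright with its base about at the mat's centre.
- **Straightedge, long side:** I pushed it against the bed face with both open fingers, without gripping or lifting it. A second press at the end, at about 14 N, met the face in the same place to within 0.2 mm. After the first push its outer edge measured parallel to the face to within about 2 mm.
- **Straightedge, end:** I slid it along the face with one finger until it stopped against the red stop, where the force rose from 5 to 16 N at the expected place. The last picture shows no gap there.
- **Other items:** The other bottles, the jars and the green look-alike bar were not touched. The gripper was clear of everything at hand-in.
- **Disagreement:** The two cameras differed by up to about 9 mm, mostly along x, so I relied on the contact forces for the final fit.

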